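Bring the bench transformer's dial up from zero to the red set mark

ROBOT

A 7-joint arm with a two-finger parallel gripper is mounted at the origin on the work surface. World frame = base frame: x ahead of the robot, y to its left, z up, the work surface at z = 0. Lengths are in mm, angles in rad, forces in N, time in s.
With the tool pointing down it reaches from about 400 to 850 mm from the base axis. Payload 4.5 kg.
Tool frame: the origin (TCP) lies between the finger pads; the fingertips stand 25 mm ahead of it and the grasp point (between the pads) lies 6 mm ahead of it; z points along the fingers, y is the line along which they close (so a half turn about z gives the same grasp; the last joint's range is limited). The gripper opens to 85 mm and grips with 20 to 120 N. Pads are 22 mm wide; open, the fingers measure 114 mm over their backs; the gripper's body (76 mm by 85 mm) begins 54 mm behind the grasp point. The pads swing forward as they close: fully open they stand 13 mm farther back than shut.
Start: joints at [1.34, 0.689, -0.195, 1.565, 0.157, 0.902, -0.215], TCP at [163.601, -603.23, 256.317] pointing down, gripper open.
Joint ranges: [-3.01, 3.01], [-0.46, 2.08], [-1.47, 1.51], [0.13, 2.56], [-1, 4.14], [0.04, 2.09], [-2.66, 2.66]. Speed limits (rad/s): [2.57, 2.57, 3.14, 3.14, 3.14, 3.14, 3.14].

INTERFACE

Orientations are given as a unit quaternion [w, x, y, z].
In Python, from workcell import env, vision gives the robot as it stands. The module is installed in compiled form; this text tells all that it offers.
- The arm moves only by the tool arm_command, never from a script. Its arguments are lists of equal length, an entry for each row: "dp": the shift along the tool's x, y, z in m, a list of three; "yaw": the turn about the tool's z in degrees. A call has 1 to 20 rows; each row shifts and turns the commanded pose from where the row before left it, along the tool's axes as they then stand; what a row does not reach is not made up. A row lasts 1/10 s, in which the tool goes at most 50 mm and 8.59 degrees, less where a joint would pass 70% of its speed; a pose out of reach is approached as far as the arm can. A call is refused whole if a number of a shift passes 0.05 or a number of a turn 8.59, either way. A call with a gripper value outside its range is refused whole. "jaw" is the finger opening in m, from 0 to 0.0854, set as the call begins (left out, the last holds). The fingers move at their own pace and stop on an object; "squeeze" is the grip in N (left out, the last holds). Time passes only in rows, so rows that do not move let the fingers close. It gives the time, the measured TCP pose, the force, the opening and the grip force at its end, in the units of the state.
- env.get_obs(): the state, without advancing time (a new reading comes with each control period).
- vision.capture(name): name is "side" or "top" or "wrist"; returns the picture (384x512x3 uint8, red, green, blue); there is no depth.
- vision.camera_model(name): a dict with "camera_matrix" (3x3 intrinsics, pixels), "R" (3x3) and "t" (3): a world point X has camera coordinates R X + t; the wrist camera has in their place "tool_from_camera" (4x4, takes a point from camera to tool coordinates, whose origin is the TCP and whose axes are the flange's). Camera axes: x right, y down, z forward; pixel columns grow to the right and rows downward; lengths in mm; the calibration is good to about 2 mm. The wrist camera is an equidistant fisheye: a pixel r from the principal point sees the ray r / f radians off the axis. A picture is of the moment at which its call begins: read the wrist's pose just before it. camera_model takes no time and is no camera call.
- env.close_job(): hands the job in; it is judged then, once.
The state is a dict: "clock": time; "qpos": joint angles; "joint_vel": joint speeds; "tau": joint torques, N m; "tcp_pos": TCP position; "eef_rot": TCP orientation; "contact_force": force on the tool from outside, world axes, zero at the start; "ft_torque": the same for the moment, N m; "opening": finger opening in mm; "finger_force": force on a finger pad.
Only numpy, scipy, OpenCV 4.12 (cv2) and the standard library are available. Lean on these libraries where they do the work, as an engineer would, in place of code of your own. Each camera call takes 0.05 s, during which the arm holds its last target. There are 200 camera calls.

TASK

Push the dial on top of the grey variable transformer fully back, anticlockwise, to its zero stop, then press the green rocker switch on, and then push the dial up, clockwise, until its white index lines up with the red mark on the scale, without running past the mark by more than one small scale division. Only push with the fingertips against one side of the dial's grip bar at a time, never pinch the bar, and leave the mantle, bottle, beaker and wrench where they are.

Things in the scene. Friction and masses are not known exactly. Their poses are not given: they have to be found in the camera images.
- variac: Variable transformer: grey steel case 230 x 230 mm, fixed; flat top deck 162 mm above the bench. Origin under its centre, on the bench; z up; front panel (meter, outlet) on the -x side, y to its left. The dial is in the middle of the deck, the rocker switch in the front right corner (x -85, y -85 mm). Two carrying handles stick out 24 mm at the sides, below the deck.
- dial_axis (a point): Point on the dial's upright axis, 36 mm above the deck (top of the grip bar). Black knob: a flat skirt of radius 50 mm, 3 to 8 mm above the deck; on it an upright straight grip bar through the axis, 110 mm long (55 mm to each end), 16 mm thick, 8 to 36 mm above the deck, swelling to 34 mm thick at the axis (hub within 17 mm of the axis). Either end may be pushed, from either side.
- dial (a joint): Dial angle in rad: 0 at the zero stop, growing clockwise seen from above up to a stop at 5.236 (300 degrees). At 0 the index points 150 degrees anticlockwise from the transformer's x axis (to its front left); at q, 150 degrees minus q. It turns stiffly (0.12 N m: 3 to 4 N at 36 mm from the axis) and stays where it is left.
- index (a point): Tip of the dial's white index, 63 mm from the axis, 9 mm above the deck; turns with the dial. The index end of the bar has a white line on top and at its foot a small white-lined pointer that reaches out to 62 mm; the other end is plain black.
- mark (a point): Inner tip of the red set mark, 63 mm from the dial axis: a red line 4 mm wide on a red tab 14 mm wide, fixed on the rim of the white scale plate, 4 to 7 mm above the deck. Its x axis points outward. With the dial set, index stands right over it. The plate (radius 82 mm) has 41 black lines over 300 degrees: a small division is 7.5 degrees, 8 mm at the index.
- switch (a joint): Tilt of the green rocker in rad: 0 off (at the start), 0.44 fully on; stays where it is left, about 3 N to press. Rocker 48 mm long along the transformer's x, 30 mm wide, a shallow V pivoting at its middle 9 mm above the deck. Off: far half (with a white line) stands up to 19 mm above the deck, near half level. On: far half level, 9 mm above the deck. Black bezel 60 x 42 mm, 4 mm high.
- switch_on_end (a point): Point on the top face of the rocker's far (on) half, 17 mm from its pivot towards the transformer's +x, where to press straight down. It moves with the rocker: about 7 mm higher when off than when on.
- mantle: Bystander: white round heating mantle, 156 mm in diameter, with a glass flask in it, 208 mm high in all, to the right of the transformer. Origin under its centre.
- bottle: Bystander: amber bottle with a red cap, 72 mm in diameter, 150 mm high, to the left of the transformer and farther away. Origin under its centre.
- beaker: Bystander: open glass beaker, 70 mm in diameter, 85 mm high, to the left of the transformer and nearer. Origin under its centre.
- wrench: Bystander: steel wrench, 160 mm long, lying on the bench beyond the transformer. Its origin is on its underside, half-way along.

How it is judged:
By the outcome, as a careful person would: the job done as asked, in the order asked, and still so for the second after the job is handed in, with the robot touching nothing.
It also fails if it takes over 72 s, if anything falls off the work surface, if the arm or the gripper's body presses on something with over 40 N, if the wrist force passes 120 N, or if a joint passes its speed limit or range.

## Working session

There is one attempt and no reset: what is moved stays moved. The work goes in short steps, Python scripts to look and compute and a tool call to move; the robot and the scene stay as the last step left them, time stands still between calls to the robot, and variables do not carry over. Pictures are saved under pics/ and viewed, at most 10 in all, crops included, and the job is handed in when it is done.

Besides the shell and the picture viewer there is one more tool, called after "Request:" by a JSON object that holds its "op" and its "data". arm_command: Moves the arm, as the interface text tells. Its arguments: {"type":"object","properties":{"dp":{"type":"array"},"yaw":{"type":"array"},"jaw":{"type":"number"},"squeeze":{"type":"number"}},"required":["dp","yaw"]}

```bash
mkdir -p pics
python3 - <<'E'
from workcell import env, vision
import cv2,numpy as np
o=env.get_obs(); print({k:np.round(v,3).tolist() for k,v in o.items()})
for n in ("side","top","wrist"):
    im=vision.capture(n); cv2.imwrite(f"pics/{n}0.png",im[:,:,::-1])
    m=vision.camera_model(n); print(n,{k:np.round(v,4).tolist() for k,v in m.items() if not isinstance(v,str)})
E
```

```text
{'clock': 0.0, 'qpos': [1.34, 0.69, -0.195, 1.566, 0.157, 0.903, -0.215], 'joint_vel': [-0.0, 0.0, 0.001, -0.001, 0.0, 0.001, 0.001], 'tau': [-0.0, -53.96, -1.267, -15.854, 0.009, 0.009, 0.0], 'tcp_pos': [163.378, -602.633, 255.476], 'eef_rot': [-0.001, 0.991, 0.132, -0.0], 'contact_force': [-0.049, -0.138, -0.022], 'ft_torque': [0.028, -0.007, -0.041], 'finger_force': 0.0, 'opening': 85.488}
side {'camera_matrix': [[408.5461, 0.0, 254.624], [0.0, 408.5461, 192.1728], [0.0, 0.0, 1.0]], 'R': [[-0.9452, -0.3264, -0.0091], [-0.2091, 0.6261, -0.7512], [0.2509, -0.7081, -0.6601]], 't': [611.1814, 206.733, 1109.7876]}
top {'camera_matrix': [[441.7721, 0.0, 261.7759], [0.0, 441.7721, 193.287], [0.0, 0.0, 1.0]], 'R': [[-0.0229, -0.9996, 0.015], [-0.985, 0.02, -0.1713], [0.171, -0.0187, -0.9851]], 't': [47.2605, 647.8619, 1122.6671]}
wrist {'camera_matrix': [[297.3186, 0.0, 257.0549], [0.0, 297.3186, 190.6212], [0.0, 0.0, 1.0]], 'tool_from_camera': [[0.0001, -0.9446, -0.3282, 85.5817], [1.0, -0.0002, 0.0009, 1.334], [-0.0009, -0.3282, 0.9446, -118.28], [0.0, 0.0, 0.0, 1.0]]}
```

View pics/top0.png

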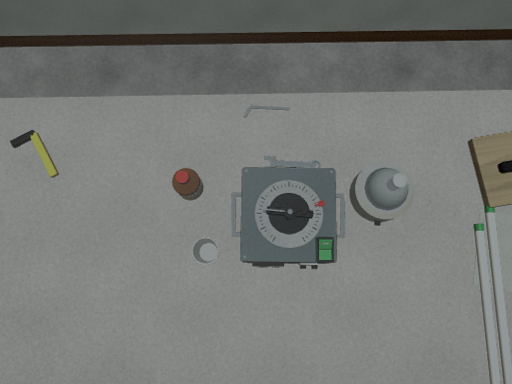

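View pics/side0.png

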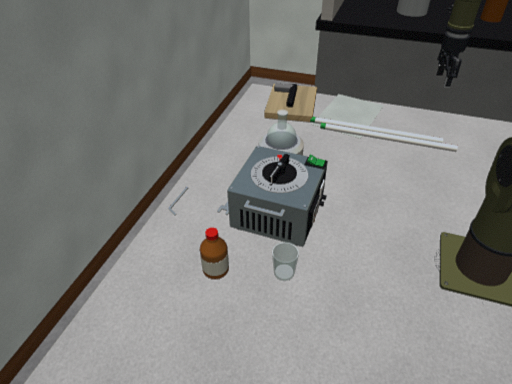

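The top view shows the variac centred near (289,213), the red mark at (320,204), the green rocker at (325,249) and the dial index pointing left at about (266,210). The side view agrees. I'll measure next.

```bash
cat > h.py <<'E'
from workcell import env, vision
import cv2,numpy as np
def cast(n,px,z):
    m=vision.camera_model(n);K,R,t=[np.array(m[k]) for k in("camera_matrix","R","t")]
    d=R.T@np.linalg.solve(K,[px[0],px[1],1]);c=-R.T@t
    return c+d*(z-c[2])/d[2]
def proj(n,X):
    m=vision.camera_model(n);K,R,t=[np.array(m[k]) for k in("camera_matrix","R","t")]
    p=K@(R@np.array(X)+t);return p[:2]/p[2]
def tool():
    o=env.get_obs();w,x,y,z=o["eef_rot"]
    from scipy.spatial.transform import Rotation as Q
    return Q.from_quat([x,y,z,w]).as_matrix(),np.array(o["tcp_pos"])
def wcast(px,z,pose=None):
    m=vision.camera_model("wrist");K=np.array(m["camera_matrix"]);T=np.array(m["tool_from_camera"])
    v=np.array([px[0]-K[0,2],px[1]-K[1,2]])/K[0,0];r=np.hypot(*v)
    d=np.array([*(v/r*np.sin(r)),np.cos(r)]) if r>0 else np.array([0,0,1.])
    R,p=pose or tool();d=R@T[:3,:3]@d;c=R@T[:3,3]+p
    return c+d*(z-c[2])/d[2]
def red(im):
    h=cv2.cvtColor(im,cv2.COLOR_RGB2HSV);return (((h[...,0]<8)|(h[...,0]>172))&(h[...,1]>130)&(h[...,2]>90)).astype(np.uint8)
def green(im):
    h=cv2.cvtColor(im,cv2.COLOR_RGB2HSV);return ((h[...,0]>45)&(h[...,0]<85)&(h[...,1]>110)&(h[...,2]>50)).astype(np.uint8)
def blobs(m):
    n,l,s,c=cv2.connectedComponentsWithStats(m);return [(s[i].tolist(),c[i].round(1).tolist()) for i in range(1,n) if s[i,4]>8]
E
python3 - <<'E'
from h import *
im=vision.capture("top")
print("red",blobs(red(im)));print("green",blobs(green(im)))
c=im[155:275,225:355];cv2.imwrite("pics/topc.png",cv2.resize(c,None,fx=6,fy=5.9999,interpolation=cv2.INTER_CUBIC)[:600,:,::-1] if 0 else cv2.resize(c,(650,600),interpolation=cv2.INTER_CUBIC)[:,:,::-1])
h=cv2.cvtColor(im,cv2.COLOR_RGB2HSV)
# case top: bluish grey
r=im.astype(int);m=((r[...,2]-r[...,0]>8)&(h[...,2]<130)).astype(np.uint8)
m[:150]=0;m[290:]=0;m[:,:225]=0;m[:,350:]=0
m=cv2.morphologyEx(m,cv2.MORPH_OPEN,np.ones((5,5)));cs=max(cv2.findContours(m,0,2)[0],key=cv2.contourArea)
rr=cv2.minAreaRect(cs);print("case",rr);print([cast("top",p,162)[:2].round(1).tolist() for p in cv2.boxPoints(rr)])
# white plate
w=((h[...,1]<40)&(h[...,2]>135)).astype(np.uint8)
k=np.zeros_like(w);cv2.circle(k,(289,213),38,1,-1)
w&=k;w=cv2.morphologyEx(w,cv2.MORPH_CLOSE,np.ones((3,3)));cs=max(cv2.findContours(w,0,2)[0],key=cv2.contourArea)
e=cv2.fitEllipse(cv2.convexHull(cs));print("plate",e,cast("top",e[0],166))
E
```

```text
red [([175, 170, 13, 13, 129], [181.4, 176.2]), ([315, 200, 9, 6, 29], [320.2, 203.2])]
green [([485, 206, 9, 6, 42], [489.0, 208.9]), ([475, 224, 9, 6, 51], [478.8, 226.6]), ([319, 239, 13, 10, 104], [324.8, 243.6]), ([319, 250, 12, 10, 120], [324.5, 254.5])]
case ((288.0, 213.5), (93.0, 94.0), 90.0)
[[696.5, 84.6], [692.1, -145.9], [466.6, -134.3], [471.6, 87.9]]
plate ((294.69268798828125, 239.0333251953125), (13.073123931884766, 29.48261070251465), 80.24581146240234) [517.81070179 -40.2463564  166.        ]
```

View pics/topc.png

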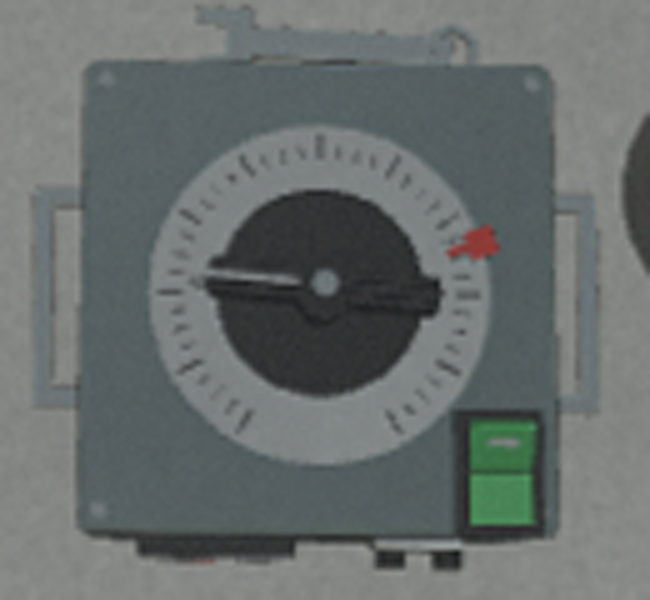

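Crop: plate centre at about (289,214) px, index pointing to world +y (dial about 60° up), red mark at about -18°, case nearly square to the world. I'll move above the dial with the jaw closed.

Request:
{"op": "arm_command", "data": {"dp": [[0.031,-0.025,-0.005],[0.031,-0.025,-0.005],[0.031,-0.025,-0.005],[0.031,-0.025,-0.005],[0.031,-0.025,-0.005],[0.031,-0.025,-0.005],[0.031,-0.025,-0.005],[0.031,-0.025,-0.005],[0.031,-0.025,-0.005],[0.031,-0.025,-0.005],[0.031,-0.025,-0.005],[0.031,-0.025,-0.005],[0.031,-0.025,-0.005],[0.031,-0.025,-0.005],[0.031,-0.025,-0.005],[0.031,-0.025,-0.005],[0.031,-0.025,-0.005],[0.031,-0.025,-0.005]], "yaw": [0,0,0,0,0,0,0,0,0,0,0,0,0,0,0,0,0,0], "jaw": 0, "squeeze": 40}}

```text
clock: 2.0
tcp_pos: [585.0, -21.5, 346.4]
eef_rot: [0.0, 0.991, 0.132, -0.0]
contact_force: [0.0, -0.4, -0.2]
opening: 0.1
finger_force: 0.0
```

Request:
{"op": "arm_command", "data": {"dp": [[0,0,0],[0,0,0],[0,0,0],[0,0,0],[0,0,0],[0,0,0],[0,0,0],[0,0,0],[0,0,0],[0,0,0]], "yaw": [-8.3,-8.3,-8.3,-8.3,-8.3,-8.3,-8.3,-8.3,-8.3,0]}}

```text
clock: 3.0
tcp_pos: [584.2, -23.1, 345.9]
eef_rot: [-0.0, 0.708, 0.706, -0.0]
contact_force: [0.1, 0.1, -0.5]
opening: -0.2
finger_force: 0.0
```

Run:
```python
from h import *
R,p=tool();print(p,R.round(3).tolist(),env.get_obs()["qpos"])
im=vision.capture("wrist");cv2.imwrite("pics/w1.png",im[:,:,::-1])
g=blobs(green(im));r=blobs(red(im));print(g,r)
for s,c in g:print("g",wcast(c,176).round(1))
for s,c in r:print("r",wcast(c,169).round(1))
```

```text
[584.17581418 -23.09891586 345.93899332] [[0.002, 1.0, -0.001], [1.0, -0.002, 0.0], [0.0, -0.001, -1.0]] [ 0.28536639  0.57988164 -0.56321519  1.55754494  0.33353941  1.10215538
 -0.35803573]
[([158, 234, 42, 29, 918], [178.7, 247.0])] [([268, 231, 13, 16, 105], [273.7, 239.8])]
g [ 495.4 -107.5  176. ]
r [ 603.7 -101.   169. ]
```

View pics/w1.png

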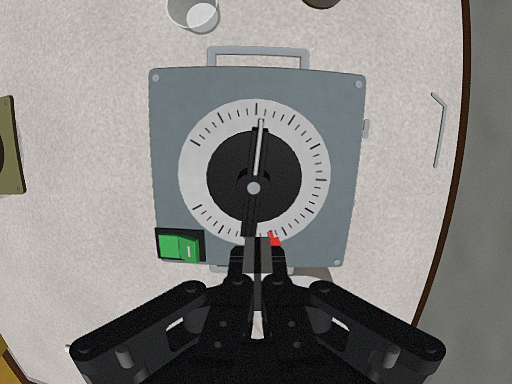

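Wrist view: hub centre at (254,188), index tip at about (261,120), plate spans columns 178–330, rocker at (179,247), red mark at (273,240), partly behind the fingers.

Run:
```python
from h import *
print("hub",wcast((254,188),198).round(1))
for n,p,z in [("L",(178,173),166),("R",(330.5,180),166),("T",(257,98),166),("tip",(261.5,119),171),("marktip",(269,232),169),("c1",(155,77),163),("c2",(359,84),163),("c3",(336,262),163),("sw white",(188,250),178)]:
    print(n,wcast(p,z).round(1))
im=vision.capture("top")
print("top hub",cast("top",(225+325/5,155+283/5),198).round(1),"plate",cast("top",(225+320/5,155+295/5),166).round(1),"marktip",cast("top",(225+449/5,155+254/5),169).round(1),"tip",cast("top",(225+196/5,155+284/5),171).round(1),"sw",cast("top",(225+503/5,155+442/5),179).round(1), "mantle",cast("top",(382,196),80))
```

```text
hub [582.4 -29.5 198. ]
L [501.  -22.9 166. ]
R [663.9 -31.6 166. ]
T [585.7  53.6 166. ]
tip [590.   32.9 171. ]
marktip [598.3 -91.  169. ]
c1 [480.9  80.  163. ]
c2 [690.8  71.5 163. ]
c3 [ 681.7 -137.5  163. ]
sw white [ 506.6 -110.   178. ]
top hub [579.5 -28.7 198. ] plate [577.9 -28.7 166. ] marktip [596.  -91.1 169. ] tip [583.8  30.7 171. ] sw [ 505.2 -111.2  179. ] mantle [ 630.88736341 -280.95676415   80.        ]
```

Dial axis ≈ (582,-29), case yaw ≈ -2°, index at 83°, mark at -75° (world). I'll lower the closed fingertips on the clockwise side of the index end.

Request:
{"op": "arm_command", "data": {"dp": [[0.015,0.017,0],[0.015,0.017,0],[0,0,0.029],[0,0,0.029],[0,0,0.029],[0,0,0.029],[0,0,0.027],[0,0,0],[0,0,0]], "yaw": [3.5,3.5,0,0,0,0,0,0,0]}}

```text
clock: 4.0
tcp_pos: [619.5, 6.2, 203.6]
eef_rot: [0.0, 0.75, 0.661, -0.0]
contact_force: [-0.0, 0.2, 0.3]
opening: -0.7
finger_force: 0.0
```

```bash
cat > s.py <<'E'
from h import *
A=np.array([582,-29])
R,p=tool();o=env.get_obs();yaw=np.degrees(np.arctan2(R[1,0],R[0,0]))
print("yaw",yaw.round(1),"p",p.round(1),"in tool xy from axis",(R[:2,:2].T@(p[:2]-A)).round(1),"F tool",(R.T@np.array(o["contact_force"])).round(1),"j7",round(o["qpos"][6],2),"t",o["clock"])
E
python3 s.py
```

```text
yaw 82.8 p [619.5   6.2 203.6] in tool xy from axis [39.6 32.8] F tool [ 0.2 -0.  -0.3] j7 -0.59 t 4.0
```

Request:
{"op": "arm_command", "data": {"dp": [[0,-0.004,0],[0,-0.004,0],[0,-0.003,0],[0,0,0],[0.0017,-0.0036,0],[0.0017,-0.0036,0],[0.0017,-0.0036,0],[0.0017,-0.0036,0],[0,0,0]], "yaw": [0,0,0,0,-5,-5,-5,-5,0]}}

```text
clock: 4.9
tcp_pos: [595.0, 14.3, 203.9]
eef_rot: [0.001, 0.623, 0.782, 0.001]
contact_force: [1.8, 0.7, 0.8]
opening: 0.2
finger_force: 1.0
```

```bash
python3 s.py
```

```text
yaw 102.9 p [595.   14.3 203.9] in tool xy from axis [39.3 22.3] F tool [ 0.3  1.9 -0.8] j7 -0.35 t 4.9
```

Request:
{"op": "arm_command", "data": {"dp": [[0.0017,-0.0036,0],[0.0017,-0.0036,0],[0.0017,-0.0036,0],[0.0017,-0.0036,0],[0.0017,-0.0036,0],[0.0017,-0.0036,0],[0.0017,-0.0036,0],[0.0017,-0.0036,0],[0,0,0]], "yaw": [-5,-5,-5,-5,-5,-5,-5,-5,0]}}

```text
clock: 5.8
tcp_pos: [563.2, 12.3, 203.8]
eef_rot: [0.0, 0.319, 0.948, 0.001]
contact_force: [0.6, 3.1, 1.4]
opening: 0.1
finger_force: 1.4
```

```bash
python3 s.py
```

```text
yaw 142.8 p [563.2  12.3 203.8] in tool xy from axis [39.9 21.6] F tool [ 1.4  2.8 -1.3] j7 0.18 t 5.8
```

Request:
{"op": "arm_command", "data": {"dp": [[0.0008,-0.0018,0],[0.0008,-0.0018,0],[0.0004,-0.001,0],[0,0,0]], "yaw": [-2.5,-2.5,0,0]}}

```text
clock: 6.2
tcp_pos: [560.0, 10.8, 203.9]
eef_rot: [0.001, 0.278, 0.961, 0.002]
contact_force: [1.6, 4.6, 0.2]
opening: 0.0
finger_force: 2.9
```

```bash
python3 s.py
```

```text
yaw 147.7 p [560.   10.8 203.9] in tool xy from axis [39.8 21.9] F tool [ 1.1  4.8 -0.1] j7 0.24 t 6.2
```

Request:
{"op": "arm_command", "data": {"dp": [[0.0004,-0.001,0],[0.0004,-0.001,0],[0,-0.001,0],[0,-0.001,0],[0,0,0]], "yaw": [-0.5,-0.5,0,0,0]}}

```text
clock: 6.7
tcp_pos: [559.6, 10.7, 204.1]
eef_rot: [0.003, 0.269, 0.963, 0.006]
contact_force: [7.5, 9.9, -6.7]
opening: -0.1
finger_force: 6.3
```

```bash
python3 s.py
```

```text
yaw 148.8 p [559.6  10.7 204.1] in tool xy from axis [39.7 22.3] F tool [-1.2 12.3  6.8] j7 0.26 t 6.7
```

The stop is reached (force rose from 5 to 12 N with no motion). I'll back off, lift and turn.

Request:
{"op": "arm_command", "data": {"dp": [[0,0.006,0],[0,0.008,0],[0,0,-0.03],[0,0,-0.03],[0,0,-0.03],[0,0,0],[0,0,0],[0,0,0],[0,0,0],[0,0,0],[0,0,0],[0,0,0],[0,0,0]], "yaw": [0,0,0,0,0,8.5,8.5,8.5,8.5,8.5,8.5,8.5,0]}}

```text
clock: 8.0
tcp_pos: [562.7, 17.2, 293.3]
eef_rot: [0.0, 0.712, 0.702, -0.001]
contact_force: [0.8, 0.3, -0.0]
opening: 0.1
finger_force: 0.0
```

```bash
python3 s.py
python3 - <<'E'
from h import *
R,p=tool();T=np.array([511,-111]);print("dp tool mm",(R[:2,:2].T@(T-p[:2])).round(1))
cv2.imwrite("pics/w2.png",vision.capture("wrist")[:,:,::-1])
E
```

```text
yaw 89.2 p [562.7  17.2 293.3] in tool xy from axis [ 45.9 -19.9] F tool [0.4 0.8 0. ] j7 -0.5 t 8.0
dp tool mm [-128.9  -50. ]
```

View pics/w2.png

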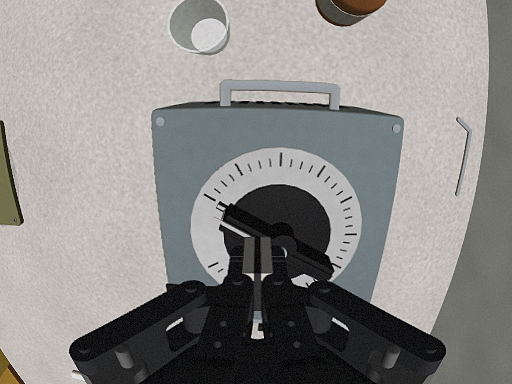

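The picture shows the bar at about 150° with the pointer foot by the first scale line (217,206), so the dial is at zero. Now the switch.

Request:
{"op": "arm_command", "data": {"dp": [[-0.043,-0.0167,0],[-0.043,-0.0167,0],[-0.043,-0.0167,0],[0,0,0.027],[0,0,0.027],[0,0,0.026],[0,0,0]], "yaw": [0,0,0,0,0,0,0]}}

```text
clock: 8.75
tcp_pos: [509.1, -111.2, 210.6]
eef_rot: [-0.003, 0.71, 0.704, -0.002]
contact_force: [-0.1, -0.1, 0.6]
opening: -0.1
finger_force: 0.0
```

```bash
python3 s.py
python3 - <<'E'
from h import *
im=vision.capture("wrist")
print(blobs(green(im)))
a=im[150:384,130:390]; a=cv2.resize(a,None,fx=2.5,fy=2.5)
s=vision.capture("top")[225:275,290:350]; s=cv2.resize(s,(int(60*11.7),585))
cv2.imwrite("pics/w3.png",cv2.resize(np.hstack([cv2.resize(a,(650,585)),s]),(800,346))[:,:,::-1])
E
```

```text
yaw 89.5 p [ 509.1 -111.2  210.6] in tool xy from axis [-82.9 -72.2] F tool [-0.1 -0.1 -0.6] j7 -0.37 t 8.75
[([190, 209, 84, 48, 2988], [225.5, 229.8])]
```

View pics/w3.png

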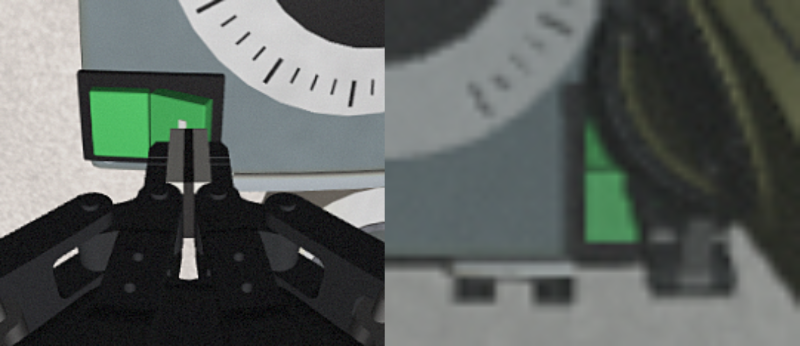

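The fingertips stand over the far half of the rocker, so I'll press down in small steps.

Request:
{"op": "arm_command", "data": {"dp": [[0,0,0.004],[0,0,0.004],[0,0,0.003],[0,0,0.002],[0,0,0]], "yaw": [0,0,0,0,0]}}

```text
clock: 9.35
tcp_pos: [512.3, -110.7, 200.6]
eef_rot: [0.001, 0.711, 0.703, 0.001]
contact_force: [1.9, 0.4, 1.9]
opening: 0.0
finger_force: 1.3
```

```bash
python3 s.py
```

```text
yaw 89.4 p [ 512.3 -110.7  200.6] in tool xy from axis [-82.5 -68.8] F tool [ 0.4  1.9 -1.9] j7 -0.38 t 9.35
```

Request:
{"op": "arm_command", "data": {"dp": [[0,0,0.002],[0,0,0.002],[0,0,0.002],[0,0,0]], "yaw": [0,0,0,0]}}

```text
clock: 9.75
tcp_pos: [511.9, -110.7, 195.8]
eef_rot: [0.001, 0.711, 0.703, 0.0]
contact_force: [-1.2, -0.9, 17.2]
opening: -0.2
finger_force: 8.7
```

```bash
python3 s.py
```

```text
yaw 89.4 p [ 511.9 -110.7  195.8] in tool xy from axis [-82.4 -69.2] F tool [ -0.9  -1.2 -17.2] j7 -0.39 t 9.75
```

It bottomed out at the level-on height (tip at 171 mm, 17 N). I'll lift and go to the other side of the index end.

Request:
{"op": "arm_command", "data": {"dp": [[0,0,-0.025],[0,0,-0.025],[0,0,-0.02],[0.038,0.009,0],[0.038,0.009,0],[0,0,0],[0,0,0],[0,0,0],[0,0,0],[0,0,0],[0,0,0],[0,0,0],[0,0,0]], "yaw": [0,0,0,0,0,-8.3,-8.3,-8.3,-8.3,-8.3,-8.3,-8.3,0]}}

```text
clock: 11.05
tcp_pos: [529.0, -35.5, 263.1]
eef_rot: [-0.002, 0.28, 0.96, -0.001]
contact_force: [0.2, -0.4, -0.5]
opening: 0.2
finger_force: 0.0
```

```bash
python3 s.py
python3 - <<'E'
from h import *
im=vision.capture("wrist")
s=vision.capture("top")[155:275,225:355]
cv2.imwrite("pics/w4.png",np.hstack([cv2.resize(im,(400,300)),cv2.resize(s,(325,300))])[:,:,::-1])
E
```

```text
yaw 147.5 p [529.  -35.5 263.1] in tool xy from axis [ 41.2 -34. ] F tool [-0.4 -0.2  0.5] j7 0.37 t 11.05
```

View pics/w4.png

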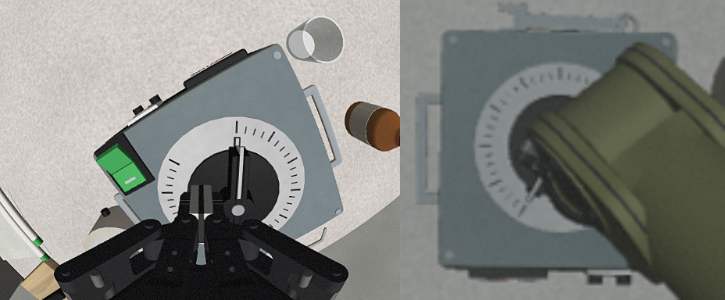

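The dial's index stands on the first scale line at zero and the rocker's far half is down. I'll lower and push clockwise.

Request:
{"op": "arm_command", "data": {"dp": [[0,0,0.03],[0,0,0.03],[0,0,0],[0,0.004,0],[0,0.004,0],[0,0.004,0],[0.0017,0.0036,0],[0.0017,0.0036,0],[0.0017,0.0036,0],[0.0017,0.0036,0],[0.0017,0.0036,0],[0.0017,0.0036,0],[0.0017,0.0036,0],[0.0017,0.0036,0],[0,0,0]], "yaw": [0,0,0,0,0,0,5,5,5,5,5,5,5,5,0]}}

```text
clock: 12.65
tcp_pos: [549.8, 3.3, 205.0]
eef_rot: [0.0, 0.592, 0.806, -0.001]
contact_force: [-2.7, -2.6, 1.0]
opening: -0.0
finger_force: 1.3
```

```bash
python3 s.py
```

```text
yaw 107.4 p [549.8   3.3 205. ] in tool xy from axis [ 40.5 -21.1] F tool [-1.7 -3.3 -1. ] j7 -0.32 t 12.65
```

Good contact; the bar is at about 107°. I'll continue 90°.

Request:
{"op": "arm_command", "data": {"dp": [[0.0017,0.0036,0],[0.0017,0.0036,0],[0.0017,0.0036,0],[0.0017,0.0036,0],[0.0017,0.0036,0],[0.0017,0.0036,0],[0.0017,0.0036,0],[0.0017,0.0036,0],[0.0017,0.0036,0],[0.0017,0.0036,0],[0.0017,0.0036,0],[0.0017,0.0036,0],[0.0017,0.0036,0],[0.0017,0.0036,0],[0.0017,0.0036,0],[0.0017,0.0036,0],[0.0017,0.0036,0],[0.0017,0.0036,0],[0,0,0]], "yaw": [5,5,5,5,5,5,5,5,5,5,5,5,5,5,5,5,5,5,0]}}

```text
clock: 14.55
tcp_pos: [614.1, 5.3, 204.3]
eef_rot: [-0.001, 0.988, 0.153, -0.0]
contact_force: [-1.6, 1.6, -0.5]
opening: 0.2
finger_force: 1.1
```

```bash
python3 s.py; python3 -c "
from h import *;print(env.get_obs()['qpos'].round(2) if hasattr(env.get_obs()['qpos'],'round') else env.get_obs()['qpos'])"
```

```text
yaw 17.6 p [614.1   5.3 204.3] in tool xy from axis [ 41. -23.] F tool [-1.  -2.   0.5] j7 -1.46 t 14.55
[-0.01  0.74 -0.13  1.65  0.13  0.76 -1.46]
```

The arm is running low on wrist range, so I'll switch to the plain end: back off, lift, cross over and make a half turn.

Request:
{"op": "arm_command", "data": {"dp": [[0,-0.006,0],[0,-0.006,0],[0,0,-0.03],[0,0,-0.03],[-0.027,0.023,0],[-0.027,0.023,0],[-0.027,0.023,0],[0,0,0]], "yaw": [0,0,0,0,0,0,0,0]}}

```text
clock: 15.35
tcp_pos: [551.6, -80.8, 264.7]
eef_rot: [0.002, 0.989, 0.149, -0.001]
contact_force: [0.2, -0.1, 0.1]
opening: 0.0
finger_force: 0.0
```

Request:
{"op": "arm_command", "data": {"dp": [[0,0,0],[0,0,0],[0,0,0],[0,0,0],[0,0,0],[0,0,0],[0,0,0],[0,0,0],[0,0,0],[0,0,0]], "yaw": [-8.5,-8.5,-8.5,-8.5,-8.5,-8.5,-8.5,-8.5,-8.5,-8.5]}}

```text
clock: 16.35
tcp_pos: [555.1, -74.1, 264.8]
eef_rot: [0.001, 0.623, 0.782, 0.001]
contact_force: [0.1, 1.2, -0.4]
opening: 0.4
finger_force: 0.0
```

Request:
{"op": "arm_command", "data": {"dp": [[0,0,0],[0,0,0],[0,0,0],[0,0,0],[0,0,0],[0,0,0],[0,0,0],[0,0,0],[0,0,0],[0,0,0],[0,0,0],[0,0,0]], "yaw": [-8.5,-8.5,-8.5,-8.5,-8.5,-8.5,-8.5,-8.5,-8.5,-8.5,-8.5,0]}}

```text
clock: 17.55
tcp_pos: [554.9, -74.3, 264.4]
eef_rot: [0.001, -0.14, 0.99, 0.0]
contact_force: [0.5, 0.2, -0.5]
opening: 0.2
finger_force: 0.0
```

```bash
python3 s.py
python3 - <<'E'
from h import *
cv2.imwrite("pics/w5.png",vision.capture("wrist")[:,:,::-1])
E
```

```text
yaw -163.9 p [554.9 -74.3 264.4] in tool xy from axis [ 38.6 -36.1] F tool [-0.5  0.1  0.5] j7 1.18 t 17.55
```

View pics/w5.png

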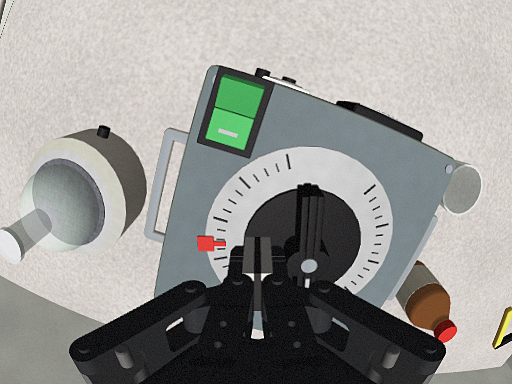

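The view shows the plain bar end at (308,190), hub at (309,265) and red mark tip at (224,243), with the rocker on. I'll refine the angles, then push.

Run:
```python
from h import *
h=wcast((309,265.5),198);e=wcast((308,187),198);m=wcast((226,243),169);print(h,e,m)
A=np.array([582,-29]);im=vision.capture("wrist")
ys,xs=np.nonzero(red(im)[225:262,190:235]);P=np.array([wcast((x+190,y+225),169)[:2] for x,y in zip(xs,ys)])
print("red centroid",P.mean(0),*[np.degrees(np.arctan2(*(q-A)[::-1])).round(1) for q in (P.mean(0),m[:2])])
d=e[:2]-h[:2];print("bar",np.degrees(np.arctan2(d[1],d[0])))
```

```text
[582.67928351 -27.69386283 198.        ] [524.76838558 -49.41782387 198.        ] [596.91427598 -90.47392166 169.        ]
red centroid [ 601.63043649 -105.08722733] -75.5 -76.4
bar -159.437558568393
```

Request:
{"op": "arm_command", "data": {"dp": [[0,0,0.03],[0,0,0.03],[0,0,0],[0,0.005,0],[0,0.005,0],[0,0.004,0],[0.0017,0.0036,0],[0.0017,0.0036,0],[0.0017,0.0036,0],[0.0017,0.0036,0],[0.0017,0.0036,0],[0.0017,0.0036,0],[0.0017,0.0036,0],[0.0017,0.0036,0],[0.0017,0.0036,0],[0.0017,0.0036,0],[0,0,0]], "yaw": [0,0,0,0,0,0,5,5,5,5,5,5,5,5,5,5,0]}}

```text
clock: 19.35
tcp_pos: [537.7, -24.7, 205.2]
eef_rot: [0.0, 0.292, 0.956, -0.001]
contact_force: [-2.1, -0.6, 1.2]
opening: 0.1
finger_force: 0.9
```

```bash
python3 s.py
```

```text
yaw 146.0 p [537.7 -24.7 205.2] in tool xy from axis [ 39.2 -21.2] F tool [ 1.4 -1.6 -1.2] j7 0.27 t 19.35
```

Request:
{"op": "arm_command", "data": {"dp": [[0.0017,0.0036,0],[0.0017,0.0036,0],[0.0017,0.0036,0],[0.0017,0.0036,0],[0.0017,0.0036,0],[0.0017,0.0036,0],[0,0,0]], "yaw": [5,5,5,5,5,5,0]}}

```text
clock: 20.05
tcp_pos: [546.2, -2.8, 204.7]
eef_rot: [0.0, 0.529, 0.848, -0.0]
contact_force: [-1.9, -1.3, 1.4]
opening: -0.0
finger_force: 1.4
```

```bash
python3 s.py;  python3 - <<'E'
from h import *
im=vision.capture("wrist");t=vision.capture("top");s=vision.capture("side")
cv2.imwrite("pics/raw6.png",t[:,:,::-1]); cv2.imwrite("pics/raw6w.png",im[:,:,::-1])
a=cv2.resize(t[155:275,225:355],(433,400),interpolation=2);b=cv2.resize(s[145:200,235:330],(367,400),interpolation=2)
c=np.hstack([a,b]);cv2.imwrite("pics/w6.png",c[:,:,::-1])
E
```

```text
yaw 116.1 p [546.2  -2.8 204.7] in tool xy from axis [ 39.3 -20.6] F tool [-0.3 -2.3 -1.4] j7 -0.18 t 20.05
```

View pics/w6.png

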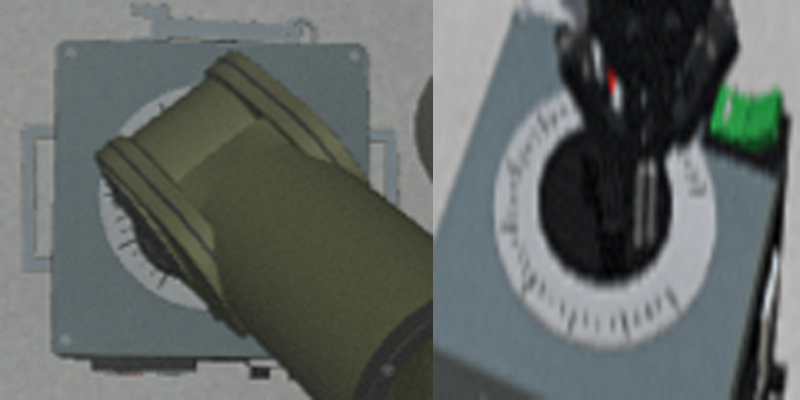

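The arm hides the dial in the fixed views. By contact geometry about 12° remain, so I'll push 9° more, then lift and look.

Request:
{"op": "arm_command", "data": {"dp": [[0.001,0.0022,0],[0.001,0.0022,0],[0.001,0.0022,0],[0,0,0],[0,-0.006,0],[0,-0.006,0],[0,0,-0.035],[0,0,-0.035],[0,0,-0.035],[0,0,-0.035],[-0.043,0.01,0],[-0.043,0.01,0],[-0.043,0.01,0],[0,0,0],[0,0,0]], "yaw": [3,3,3,0,0,0,0,0,0,0,0,0,0,0,0]}}

```text
clock: 21.7
tcp_pos: [606.5, -116.8, 343.7]
eef_rot: [-0.0, 0.596, 0.803, 0.0]
contact_force: [0.0, 0.8, 0.1]
opening: 0.1
finger_force: 0.0
```

```bash
python3 s.py;  python3 - <<'E'
from h import *
im=vision.capture("wrist");cv2.imwrite("pics/raw7.png",im[:,:,::-1]);print(blobs(red(im)))
c=im[60:300,140:400];cv2.imwrite("pics/w7.png",cv2.resize(c,(650,600),interpolation=2)[:,:,::-1])
E
```

```text
yaw 106.9 p [ 606.5 -116.8  343.7] in tool xy from axis [-91.1  -2.1] F tool [ 0.8  0.3 -0.1] j7 0.06 t 21.7
[([251, 147, 13, 23, 199], [257.0, 161.3])]
```

View pics/w7.png

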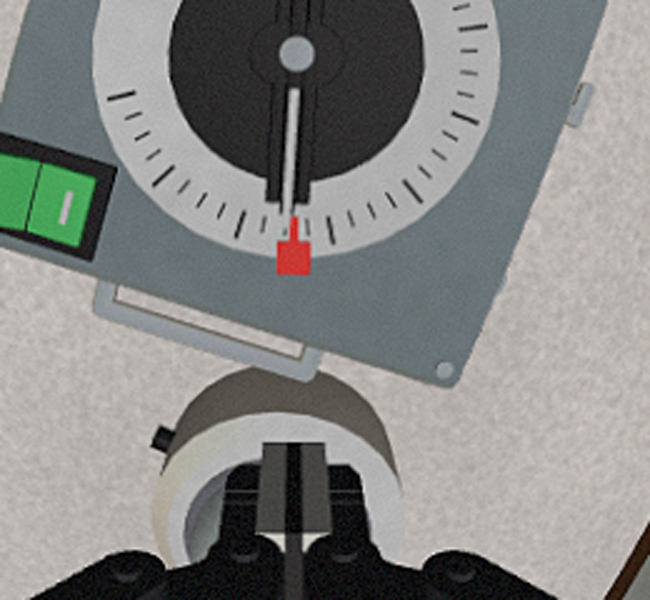

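The index pointer at crop (288,213) stands within a few pixels of the red mark (294,220), slightly past it. I'll measure how far.

Run:
```python
from h import *
im=cv2.imread("pics/raw7.png")[:,:,::-1];h=cv2.cvtColor(im,cv2.COLOR_RGB2HSV)
hub=(140+297/2.5,60+54/2.5);H=wcast(hub,198)[:2];print("hub",H)
w=((h[...,1]<45)&(h[...,2]>140))
A=np.array([582,-29]);ang=lambda p,c:np.degrees(np.arctan2(*(p-c)[::-1]))
# plate centre from outline, rays at z=166
for y in range(96,134,3): # bar-top white line
    xs=np.nonzero(w[y,247:266])[0]+247
    if len(xs) and y<138: print(y,xs.min(),xs.max(),"bar",ang(wcast((xs.mean(),y),198)[:2],H).round(1))
for y in range(139,149):
    xs=np.nonzero(red(im)[y,245:270])[0]+245
    print(y,im[y,250:264].sum(1).tolist(),xs.tolist())
```

```text
hub [581.58161797 -26.51790854]
96 256 258 bar -79.9
99 256 258 bar -78.7
102 256 258 bar -77.9
105 256 258 bar -77.3
108 256 258 bar -76.8
111 255 258 bar -77.3
114 255 257 bar -77.8
117 255 257 bar -77.4
120 255 257 bar -77.1
123 255 257 bar -76.8
126 254 257 bar -77.1
129 254 256 bar -77.5
132 254 256 bar -77.2
139 [97, 52, 102, 389, 560, 563, 457, 122, 50, 71, 116, 118, 68, 219] []
140 [196, 177, 87, 381, 565, 548, 433, 48, 56, 82, 86, 90, 54, 284] []
141 [420, 380, 125, 399, 570, 554, 429, 105, 240, 297, 240, 214, 212, 355] []
142 [570, 472, 153, 428, 551, 544, 416, 202, 451, 502, 452, 445, 452, 505] []
143 [565, 435, 136, 421, 554, 517, 365, 251, 503, 548, 534, 542, 539, 537] []
144 [554, 428, 184, 457, 548, 490, 284, 304, 528, 538, 521, 507, 520, 510] []
145 [536, 454, 333, 495, 552, 520, 341, 367, 545, 533, 531, 525, 505, 523] []
146 [548, 513, 491, 524, 535, 519, 400, 345, 428, 485, 536, 537, 522, 503] []
147 [535, 534, 537, 524, 543, 504, 393, 295, 295, 450, 558, 495, 407, 453] [257, 258]
148 [536, 519, 525, 524, 541, 492, 364, 301, 281, 467, 551, 512, 315, 373] [256, 257, 258]
```

The index is about 2.5° (a third of a division) past, within the limit. I'll nudge it back gently with a push on the plain end's other side.

Request:
{"op": "arm_command", "data": {"dp": [[0.043,0.013,0],[0.043,0.013,0],[0.043,0.012,0],[0,0,0.035],[0,0,0.035],[0,0,0.035],[0,0,0.034],[0,0,0],[0,0,0]], "yaw": [0,0,2,0,0,0,0,0,0]}}

```text
clock: 22.65
tcp_pos: [604.9, 20.2, 206.1]
eef_rot: [-0.0, 0.608, 0.794, 0.0]
contact_force: [0.3, 0.2, 0.4]
opening: 0.1
finger_force: 0.0
```

```bash
python3 s.py
```

```text
yaw 105.1 p [604.9  20.2 206.1] in tool xy from axis [41.6 34.9] F tool [ 0.1  0.3 -0.4] j7 -0.31 t 22.65
```

Request:
{"op": "arm_command", "data": {"dp": [[0,-0.004,0],[0,-0.004,0],[0,-0.003,0],[0,0,0],[0,0,0]], "yaw": [0,0,0,0,0]}}

```text
clock: 23.15
tcp_pos: [594.6, 15.8, 205.8]
eef_rot: [0.0, 0.609, 0.793, 0.0]
contact_force: [0.6, -0.4, -0.2]
opening: 0.2
finger_force: 0.0
```

```bash
python3 s.py
```

```text
yaw 105.0 p [594.6  15.8 205.8] in tool xy from axis [40.  23.8] F tool [-0.5  0.5  0.2] j7 -0.31 t 23.15
```

Request:
{"op": "arm_command", "data": {"dp": [[0,-0.001,0],[0,0,0]], "yaw": [0,0]}}

```text
clock: 23.35
tcp_pos: [593.5, 15.6, 205.3]
eef_rot: [-0.0, 0.609, 0.793, -0.0]
contact_force: [0.3, 0.1, -0.5]
opening: -0.1
finger_force: 0.0
```

```bash
python3 s.py
```

```text
yaw 105.0 p [593.5  15.6 205.3] in tool xy from axis [40.1 22.6] F tool [-0.   0.3  0.5] j7 -0.31 t 23.35
```

Request:
{"op": "arm_command", "data": {"dp": [[0,-0.001,0],[0,0,0]], "yaw": [0,0]}}

```text
clock: 23.55
tcp_pos: [592.9, 15.5, 205.3]
eef_rot: [0.0, 0.609, 0.793, 0.0]
contact_force: [1.0, -0.3, -0.4]
opening: 0.1
finger_force: 0.5
```

```bash
python3 s.py
```

```text
yaw 105.0 p [592.9  15.5 205.3] in tool xy from axis [40.2 22. ] F tool [-0.6  0.9  0.4] j7 -0.31 t 23.55
```

Request:
{"op": "arm_command", "data": {"dp": [[0,-0.001,0],[0,0,0]], "yaw": [0,0]}}

```text
clock: 23.75
tcp_pos: [592.3, 15.4, 205.4]
eef_rot: [0.0, 0.609, 0.793, 0.001]
contact_force: [2.6, 0.1, -1.6]
opening: -0.6
finger_force: 1.4
```

```bash
python3 s.py
```

```text
yaw 105.0 p [592.3  15.4 205.4] in tool xy from axis [40.3 21.4] F tool [-0.6  2.5  1.6] j7 -0.32 t 23.75
```

Request:
{"op": "arm_command", "data": {"dp": [[0,-0.001,0],[0,-0.0007,0],[0,0,0]], "yaw": [0,0,0]}}

```text
clock: 24.05
tcp_pos: [590.2, 15.2, 205.4]
eef_rot: [0.0, 0.609, 0.793, 0.001]
contact_force: [3.1, 3.0, -1.5]
opening: 0.1
finger_force: 1.9
```

```bash
python3 s.py
```

```text
yaw 105.0 p [590.2  15.2 205.4] in tool xy from axis [40.6 19.4] F tool [2.1 3.8 1.5] j7 -0.32 t 24.05
```

Request:
{"op": "arm_command", "data": {"dp": [[0,0.006,0],[0,0.007,0],[0,0,-0.035],[0,0,-0.035],[0,0,-0.035],[0,0,-0.034],[-0.043,-0.012,0],[-0.043,-0.012,0],[-0.044,-0.012,0],[0,0,0],[0,0,0]], "yaw": [0,0,0,0,0,0,0,0,0,-2,0]}}

```text
clock: 25.15
tcp_pos: [600.8, -118.7, 343.8]
eef_rot: [-0.001, 0.596, 0.803, -0.001]
contact_force: [-0.7, 1.6, -0.3]
opening: 0.0
finger_force: 0.0
```

```bash
python3 s.py
python3 - <<'E'
from h import *
im=vision.capture("wrist");cv2.imwrite("pics/raw8.png",im[:,:,::-1]);m=red(im)
h=cv2.cvtColor(im,cv2.COLOR_RGB2HSV);w=((h[...,1]<45)&(h[...,2]>140))
print(blobs(m))
for y in range(96,134,6):
    xs=np.nonzero(w[y,247:270])[0]+247;print(y,xs.min() if len(xs) else 0,xs.max() if len(xs) else 0)
for y in range(137,155):
    xs=np.nonzero(m[y,245:270])[0]+245
    print(y,im[y,250:266].sum(1).tolist(),xs.tolist())
E
```

```text
yaw 106.8 p [ 600.8 -118.7  343.8] in tool xy from axis [-91.3  -7.9] F tool [ 1.7 -0.2  0.3] j7 0.06 t 25.15
[([257, 147, 13, 23, 197], [263.1, 161.2])]
96 264 267
102 264 267
108 264 267
114 264 267
120 264 267
126 264 266
132 247 266
137 [524, 522, 518, 521, 525, 546, 456, 200, 75, 126, 143, 112, 67, 123, 451, 563] []
138 [524, 511, 511, 519, 525, 538, 460, 198, 77, 104, 129, 112, 45, 124, 443, 559] []
139 [525, 523, 528, 519, 520, 537, 451, 190, 70, 95, 117, 76, 56, 127, 437, 547] []
140 [512, 522, 525, 518, 527, 540, 470, 273, 132, 139, 164, 181, 104, 127, 443, 555] []
141 [522, 526, 525, 527, 523, 535, 516, 415, 351, 368, 382, 360, 217, 105, 440, 553] []
142 [519, 526, 520, 516, 532, 529, 535, 521, 523, 530, 541, 472, 250, 170, 440, 551] []
143 [513, 521, 531, 530, 539, 528, 527, 540, 543, 537, 558, 481, 243, 262, 486, 528] []
144 [507, 527, 527, 529, 537, 533, 533, 529, 539, 526, 544, 491, 256, 320, 507, 532] []
145 [542, 507, 476, 511, 526, 537, 532, 526, 522, 537, 546, 498, 321, 357, 495, 533] []
146 [534, 458, 339, 486, 540, 532, 524, 524, 548, 530, 522, 468, 349, 344, 474, 531] []
147 [529, 387, 298, 524, 539, 524, 528, 517, 528, 502, 398, 360, 368, 301, 460, 537] [262, 263]
148 [519, 353, 347, 550, 543, 528, 533, 520, 541, 470, 272, 326, 390, 317, 473, 536] [262, 263]
149 [491, 288, 358, 558, 541, 537, 529, 517, 543, 474, 270, 352, 392, 308, 481, 555] [262, 263]
150 [478, 247, 423, 558, 533, 534, 538, 532, 541, 448, 279, 353, 374, 318, 443, 520] [262, 263]
151 [428, 242, 475, 539, 534, 524, 524, 533, 540, 448, 266, 376, 362, 296, 370, 446] [262, 263, 264]
152 [413, 371, 532, 536, 522, 526, 530, 516, 540, 425, 248, 385, 366, 293, 285, 387] [262, 263, 264, 265]
153 [490, 490, 543, 520, 531, 529, 524, 525, 541, 446, 334, 420, 351, 297, 297, 393] [262, 263, 264, 265]
154 [525, 516, 523, 524, 534, 527, 529, 535, 535, 504, 502, 481, 334, 302, 282, 389] [262, 263, 264]
```

The index is now about 2.5° short of the mark. I'll approach from the other side and push clockwise the last bit.

Request:
{"op": "arm_command", "data": {"dp": [[0.044,-0.01,0],[0.044,-0.01,0],[0.043,-0.01,0],[0,0,0.035],[0,0,0.035],[0,0,0.035],[0,0,0.034],[0,0,0],[0,0,0]], "yaw": [0,0,2,0,0,0,0,0,0]}}

```text
clock: 26.1
tcp_pos: [534.4, 1.3, 205.9]
eef_rot: [-0.0, 0.608, 0.794, 0.0]
contact_force: [-0.5, 0.2, -0.5]
opening: -0.2
finger_force: 0.0
```

```bash
python3 s.py
```

```text
yaw 105.1 p [534.4   1.3 205.9] in tool xy from axis [ 41.6 -38. ] F tool [ 0.3 -0.4  0.5] j7 -0.35 t 26.1
```

Request:
{"op": "arm_command", "data": {"dp": [[0,0.004,0],[0,0.004,0],[0,0.003,0],[0,0,0],[0,0,0]], "yaw": [0,0,0,0,0]}}

```text
clock: 26.6
tcp_pos: [545.2, 2.4, 205.6]
eef_rot: [0.0, 0.609, 0.793, 0.0]
contact_force: [0.1, 0.0, -0.0]
opening: 0.2
finger_force: 0.0
```

```bash
python3 s.py
```

```text
yaw 105.0 p [545.2   2.4 205.6] in tool xy from axis [ 39.9 -27.5] F tool [-0.   0.1  0. ] j7 -0.34 t 26.6
```

Request:
{"op": "arm_command", "data": {"dp": [[0,0.001,0],[0,0,0]], "yaw": [0,0]}}

```text
clock: 26.8
tcp_pos: [546.0, 2.7, 205.3]
eef_rot: [-0.0, 0.609, 0.793, -0.0]
contact_force: [0.9, 0.0, -0.7]
opening: -0.1
finger_force: 0.0
```

```bash
python3 s.py
```

```text
yaw 105.0 p [546.    2.7 205.3] in tool xy from axis [ 40.  -26.6] F tool [-0.2  0.9  0.7] j7 -0.34 t 26.8
```

Request:
{"op": "arm_command", "data": {"dp": [[0,0.001,0],[0,0,0]], "yaw": [0,0]}}

```text
clock: 27.0
tcp_pos: [547.0, 3.1, 205.3]
eef_rot: [0.0, 0.609, 0.793, 0.0]
contact_force: [-1.0, -0.6, 0.3]
opening: -0.2
finger_force: 0.0
```

```bash
python3 s.py
```

```text
yaw 105.0 p [547.    3.1 205.3] in tool xy from axis [ 40.  -25.5] F tool [-0.3 -1.1 -0.3] j7 -0.34 t 27.0
```

Request:
{"op": "arm_command", "data": {"dp": [[0,0.001,0],[0,0.001,0],[0,0,0]], "yaw": [0,0,0]}}

```text
clock: 27.3
tcp_pos: [548.5, 3.4, 205.2]
eef_rot: [-0.0, 0.609, 0.793, -0.0]
contact_force: [-2.7, 0.2, -0.5]
opening: 0.0
finger_force: 0.7
```

```bash
python3 s.py
```

```text
yaw 105.0 p [548.5   3.4 205.2] in tool xy from axis [ 40. -24.] F tool [ 0.8 -2.5  0.5] j7 -0.34 t 27.3
```

Request:
{"op": "arm_command", "data": {"dp": [[0,0.001,0],[0,0,0]], "yaw": [0,0]}}

```text
clock: 27.5
tcp_pos: [549.2, 3.7, 205.2]
eef_rot: [-0.0, 0.609, 0.793, -0.001]
contact_force: [-2.5, 0.5, 1.9]
opening: -0.0
finger_force: 1.5
```

```bash
python3 s.py
```

```text
yaw 105.0 p [549.2   3.7 205.2] in tool xy from axis [ 40.1 -23.2] F tool [ 1.1 -2.3 -1.9] j7 -0.34 t 27.5
```

Request:
{"op": "arm_command", "data": {"dp": [[0,-0.006,0],[0,-0.006,0],[0,0,-0.035],[0,0,-0.035],[0,0,-0.035],[0,0,-0.034],[-0.043,0.01,0],[-0.043,0.01,0],[-0.044,0.01,0],[0,0,0],[0,0,0],[0,0,0]], "yaw": [0,0,0,0,0,0,0,0,0,-2,0,0]}}

```text
clock: 28.7
tcp_pos: [600.4, -115.5, 344.4]
eef_rot: [-0.0, 0.594, 0.804, 0.0]
contact_force: [-0.1, -0.5, 1.2]
opening: -0.1
finger_force: 0.0
```

```bash
python3 s.py
cat > m.py <<'E'
from h import *
for f in ("raw7","raw8","raw9"):
    if f=="raw9":
        im=vision.capture("wrist");cv2.imwrite("pics/raw9.png",im[:,:,::-1])
    im=cv2.imread(f"pics/{f}.png")[:,:,::-1];m=red(im);h=cv2.cvtColor(im,cv2.COLOR_RGB2HSV)
    s,c=max(blobs(m),key=lambda b:b[0][4]);cx=int(c[0])
    w=((h[...,1]<45)&(h[...,2]>120))
    P=[]
    for y in range(96,138):
        xs=np.nonzero(w[y,cx-8:cx+9])[0]+cx-8
        if 0<len(xs)<6:P.append((y,xs.mean()))
    P=np.array(P);k=np.polyfit(P[:,0],P[:,1],1)
    ys,xs=np.nonzero(m[s[1]:s[1]+6]);print(f,"tab",c,"mark line x",xs.mean().round(2),"index line extrapolated to row",s[1]+2,np.polyval(k,s[1]+2).round(2),"n",len(P))
    for y in (139,141,143,145): print(y,im[y,cx-8:cx+10].sum(1).tolist())
E
python3 m.py
```

```text
yaw 107.1 p [ 600.4 -115.5  344.4] in tool xy from axis [-88.1  -7.8] F tool [-0.4 -0.2 -1.2] j7 0.05 t 28.7
raw7 tab [257.0, 161.3] mark line x 257.06 index line extrapolated to row 149 253.73 n 37
139 [111, 97, 52, 102, 389, 560, 563, 457, 122, 50, 71, 116, 118, 68, 219, 467, 554, 536]
141 [394, 420, 380, 125, 399, 570, 554, 429, 105, 240, 297, 240, 214, 212, 355, 512, 536, 521]
143 [545, 565, 435, 136, 421, 554, 517, 365, 251, 503, 548, 534, 542, 539, 537, 522, 517, 525]
145 [545, 536, 454, 333, 495, 552, 520, 341, 367, 545, 533, 531, 525, 505, 523, 511, 517, 522]
raw8 tab [263.1, 161.2] mark line x 262.87 index line extrapolated to row 149 265.5 n 36
139 [537, 451, 190, 70, 95, 117, 76, 56, 127, 437, 547, 544, 408, 121, 34, 91, 100, 103]
141 [535, 516, 415, 351, 368, 382, 360, 217, 105, 440, 553, 550, 400, 150, 333, 386, 356, 358]
143 [528, 527, 540, 543, 537, 558, 481, 243, 262, 486, 528, 540, 378, 395, 538, 526, 535, 532]
145 [537, 532, 526, 522, 537, 546, 498, 321, 357, 495, 533, 531, 433, 425, 527, 523, 517, 522]
raw9 tab [262.0, 165.2] mark line x 262.1 index line extrapolated to row 157 262.53 n 38
139 [508, 335, 67, 118, 135, 130, 73, 24, 413, 567, 567, 463, 192, 42, 84, 132, 111, 111]
141 [456, 202, 66, 98, 139, 129, 48, 19, 423, 571, 571, 441, 144, 48, 86, 117, 116, 123]
143 [461, 168, 35, 98, 124, 110, 56, 75, 435, 570, 559, 419, 122, 29, 59, 112, 118, 91]
145 [564, 510, 428, 428, 441, 408, 264, 102, 419, 551, 550, 423, 137, 327, 422, 393, 410, 390]
```

The index line meets the mark within half a pixel (about 0.4°). The gripper is clear, so I'm handing in.

```bash
python3 -c "
from workcell import env;print(env.close_job())"
```

```text
the job is handed in; nothing more can be done
None
```

The job is handed in: I pushed the dial back to its zero stop, pressed the switch on, then pushed the dial up until its index met the red mark to about half a degree; on the way it ran about 2.5–3° past (under half a division), so I nudged it back and finished with a clockwise push.

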